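Hold a belt tensioner back on its stop for a belt change

TASK

The drive belt of the microwave tuner is off and I am about to fit a new one. Slide the ratchet's pawl slider fully home towards the tensioner crank, then push the crank's upright thumb stud back past the ratchet click and on until you feel the crank come up against its rubber-tipped stop screw. Lean on the stop firmly but without forcing it, and finish still holding the crank there, because the pawl alone leaves it short of the slack I need; leave the tools and loose parts lying where they are.

Things in the scene. Friction and masses are not known exactly. Their poses are not given: they have to be found in the camera images.
- tuner: the motorised tuner, cover off: a black case 300 mm deep (x), 440 long (y), fixed, flat deck 65 mm above the bench. Origin: on the crank's vertical pivot axis, at bench level; z up, x towards the parallel plates (40 mm over the deck, from x = 110) and carriage (90 mm high) at the rear; front edge at x = -130. Two pulleys, 42 mm across and 22 high, at x = 55, y = -178 and 178
- tensioner (a joint): turn of the crank about the pivot, rad: 0 = sprung forward (start), grows clockwise seen from above. A spring pushes it to 0 (2.4 N at the stud at 0, 5.5 N at 0.62); riding up the tooth adds about 1 N from 0.1 on. The pawl clicks at 0.49; let go, the crank rests there. It meets the stop's buffer between 0.56 and 0.70 (the screw's setting is hidden); the buffer yields 6 N/mm, up to 3.5 mm
- crank: the aluminium bell crank 8 mm thick, 14 to 22 mm above the deck; origin on the pivot axis, 12 mm above the deck; turns with joint tensioner. One limb carries the idler pulley (85 mm from the pivot), the other, pointing to the tuner's front edge, the thumb stud; round the pivot are a steel disc of 38 mm radius with one ratchet tooth and the torsion spring
- stud_top (a point): centre of the top of the thumb stud: upright round steel stud, 16 mm diameter, at the end of the crank's front limb, 115 mm from the pivot axis, rising from 22 to 54 mm above the deck (top 119 mm above the bench). At joint 0 it stands at x = -94, y = -67 mm in the tuner's frame; it is pushed towards the tuner's +y, along the arc about the pivot axis
- pawl_slider (a joint): travel of the pawl slider, m: 0 = fully withdrawn, 0.018 = fully home against its end (starts between 0 and 0.006). It slides in the tuner's -y direction, towards the pivot, and stays where it is left; sliding it takes about 6 N
- tab_top (a point): centre of the top of the slider's upright steel push tab: 18 mm wide (tuner x), 10 thick (tuner y), from 14 to 46 mm above the deck (top 111 mm above the bench). Withdrawn it stands at x = 0, y = 108 mm in the tuner's frame; it is pushed towards tuner -y. Guide rails 16 mm high run on both sides (to y = 135 mm); the deck behind is clear
- pawl (a joint): how far the sprung pawl nose is pushed back into the slider, m: 0 = nose fully out (before the tooth, and again once it has clicked in behind it), up to 0.0035 while it rides on the tooth
- stop_block: the aluminium stop bracket, 24 x 36 x 28 mm, on the deck to the left (+y) of the thumb limb, with the stop screw and its 10 mm rubber buffer pointing in tuner -y at the thumb limb. Origin: under its upright wall on the deck, at x = -70, y = 47 mm in the tuner's frame; screw axis 18 mm above the deck
- hex_key: bystander: L-shaped hex key, 85 mm long, 5 mm thick, lying on the deck, front left; origin mid-length
- screw_dish: bystander: round steel dish of screws, 66 mm across, 18 mm high, on the deck, front right; origin under its centre
- spare_pulley: bystander: flanged aluminium pulley, 38 mm across, 22 mm high, on the deck, far front left; origin under its centre
- filter_module: bystander: flat metal filter box 55 x 95 x 17 mm with two brass connectors, on the bench left of the tuner; origin under its centre
- spanner: bystander: steel spanner 150 mm long, on the bench in front of the tuner; origin mid-length
- screwdriver: bystander: screwdriver 170 mm long with black handle, on the bench right of the tuner; origin mid-length
- adapter: bystander: coaxial adapter, 21 mm across, 38 mm tall, standing on the bench in front of the tuner; origin under its centre

How it is judged:
By the outcome, as a careful person would: the job done as asked, in the order asked, and still so for the second after the job is handed in, while the arm keeps its last pose, push and grip.
It also fails if it takes over 72 s, if anything falls off the work surface, if the arm or the gripper's body presses on something with over 40 N, if the wrist force passes 120 N, or if a joint passes its speed limit or range.

ROBOT

A 6-joint arm with a two-finger parallel gripper is mounted at the origin on the work surface. World frame = base frame: x ahead of the robot, y to its left, z up, the work surface at z = 0. Lengths are in m, angles in degrees, forces in N, time in s.
With the tool pointing down it reaches from about 0.375 to 0.9 m from the base axis. Payload 3.1 kg.
Tool frame: the origin (TCP) lies on the centre line of the jaws, within the pads' length; the fingertips stand finger_overhang ahead of it and the grasp point (between the pads) lies 5 mm behind it (finger_overhang is the distance from the TCP to the fingertips, in m); z points along the fingers, y is the line along which they close (so a half turn about z gives the same grasp; the last joint's range is limited). The gripper opens to 87 mm and grips with 3 to 60 N. Pads are 19 mm wide; open, the fingers measure 117 mm over their backs; the gripper's body (75 mm by 190 mm) begins 51 mm behind the grasp point.
Start: joints at [-80.587, 30.224, 82.088, -0, 67.689, -10.227], TCP at [0.21, -0.589, 0.198] pointing down, gripper open.
Joint ranges: [-176.69, 176.69], [-43.24, 126.21], [12.49, 139.97], [-82, 262], [0, 151.66], [-163.58, 163.58]. Speed limits (degrees/s): [159.86, 159.86, 180, 180, 180, 180].

INTERFACE

Orientations are given as a 3x3 rotation matrix whose columns are the frame's x, y, z axes.
In Python, from rig import read_state, capture, calibration, hand_in, finger_overhang gives the robot as it stands.
- The arm moves only by the tool send_rows, never from a script. Its argument "plan" is a list of rows, each a list of 5 numbers: the closure in counts, from 0 (fully open) to 255 (shut), then the shift along the tool's x, y, z in m, then the turn about the tool's z in rad. A call has 1 to 20 rows; each row shifts and turns the commanded pose from where the row before left it, along the tool's axes as they then stand; what a row does not reach is not made up. A row lasts 1/12 s, in which the tool goes at most 41.7 mm and 7.16 degrees, less where a joint would pass 70% of its speed; a pose out of reach is approached as far as the arm can. A call is refused whole if a number of a shift passes 0.0417 or a number of a turn 0.125, either way. A call with a gripper value outside its range is refused whole. The fingers move at their own pace and stop on an object; the grip force is fixed at half the most. Time passes only in rows, so rows that do not move let the fingers close. It gives the time, the measured TCP pose, the force, the opening and the grip force at its end, in the units of the state.
- read_state(): the state, without advancing time (a new reading comes with each control period).
- capture(name): name is "scene" or "side" or "wrist"; returns (picture, depth): 480x640x3 uint8, blue, green, red; 480x640 float32, m along the optical axis (not along the pixel's ray), 0 where there is no reading.
- calibration(name): a dict with "fx", "fy", "cx", "cy" (pixels), "xyz" and "rotation" of the camera in the world. Camera axes: x right, y down, z forward; pixel columns grow to the right and rows downward; lengths in m; the calibration is good to about 2 mm. A picture is of the moment at which its call begins: read the wrist's pose just before it. calibration takes no time and is no camera call; for the wrist camera it gives the pose at the moment of the call.
- hand_in(): hands the job in; it is judged then, once.
The state is a dict: "time_s": time; "joint_positions": joint angles; "qvel": joint speeds; "tau": joint torques, N m; "position": TCP position; "tcp_rot": TCP orientation; "force": force on the tool from outside, world axes, zero at the start; "moment": the same for the moment, N m; "opening": opening from 0.0 (shut) to 1.0 (fully open); "grasp_force": force on a finger pad.
Only numpy, scipy, OpenCV 4.12 (cv2) and the standard library are available. Lean on these libraries where they do the work, as an engineer would, in place of code of your own. Each camera call takes 0.05 s, during which the arm holds its last target. There are 200 camera calls.

## Working session

There is one attempt and no reset: what is moved stays moved. The work goes in short steps, Python scripts to look and compute and a tool call to move; the robot and the scene stay as the last step left them, time stands still between calls to the robot, and variables do not carry over. Pictures are saved under pics/ and viewed, at most 10 in all, crops included, and the job is handed in when it is done.

Besides the shell and the picture viewer there is one more tool, called after "Request:" as name([rows], argument=value, ...), one row to a line, values as JSON. send_rows: Moves the arm, as the interface text tells. Its arguments: {"type":"object","properties":{"plan":{"type":"array","items":{"type":"array","items":{"type":"number"}}}},"required":["plan"]}

```bash
ls; mkdir -p pics; python3 - <<'E'
from rig import *
import cv2,numpy as np
s=read_state();print({k:np.round(v,3).tolist() for k,v in s.items()},finger_overhang)
for n in("scene","side"):
    p,d=capture(n);cv2.imwrite(f"pics/{n}0.png",p);np.savez(f"pics/{n}0.npz",p=p,d=d)
    c=calibration(n);print(n,c)
E
```

```text
pics
{'time_s': 0.0, 'joint_positions': [-80.586, 30.279, 82.155, -0.001, 67.69, -10.227], 'qvel': [-0.066, 0.044, -0.032, 0.079, 0.037, -0.025], 'tau': [0.0, -44.004, -17.659, 0.063, 0.058, -0.0], 'position': [0.21, -0.588, 0.197], 'tcp_rot': [[0.942, 0.336, -0.0], [0.336, -0.942, 0.002], [0.0, -0.002, -1.0]], 'force': [-0.217, 0.67, 0.111], 'moment': [0.008, -0.033, 0.026], 'grasp_force': 0.0, 'opening': 1.002} 0.014
scene {'fx': 620.2899759151114, 'fy': 620.2899759151114, 'cx': 329.38499413371835, 'cy': 231.50348199603923, 'xyz': array([ 1.61504309, -0.464402  ,  0.87309888]), 'rotation': array([[ 0.41644397,  0.49055654, -0.7654598 ],
       [ 0.90905455, -0.23758129,  0.34230828],
       [-0.01393736, -0.83839693, -0.54488195]])}
side {'fx': 452.4432780117863, 'fy': 452.4432780117863, 'cx': 318.9244023490802, 'cy': 234.79462620759853, 'xyz': array([0.02885745, 0.58203482, 0.63776322]), 'rotation': array([[-0.74597849, -0.39234121,  0.53813053],
       [-0.66564082,  0.41385487, -0.62100438],
       [ 0.02093767, -0.82145756, -0.56988516]])}
```

View pics/scene0.png

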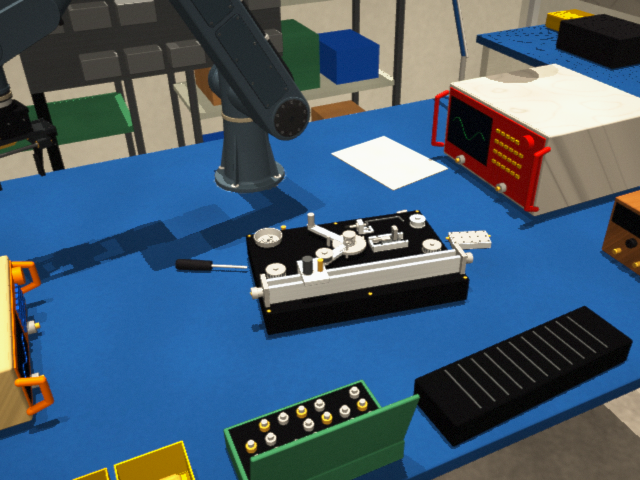

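View pics/side0.png

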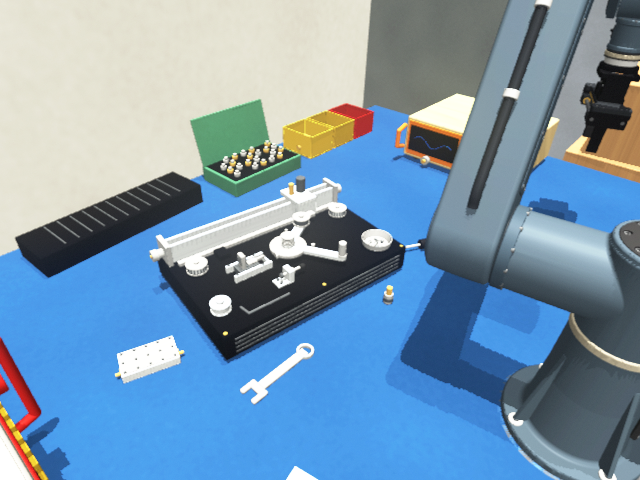

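The scene view shows the tuner with the stud at about (311,215), the pivot at (349,238) and the tab near (394,230). In the side view the stud is at (342,243) and the pivot at (288,240). I'll enlarge both.

```bash
python3 - <<'E'
import cv2,numpy as np
a=cv2.imread("pics/scene0.png")[190:340,235:495];b=cv2.imread("pics/side0.png")[170:360,150:415]
cv2.imwrite("pics/c1.png",cv2.resize(a,None,fx=3,fy=3,interpolation=cv2.INTER_CUBIC))
cv2.imwrite("pics/c2.png",cv2.resize(b,None,fx=3,fy=3,interpolation=cv2.INTER_CUBIC))
E
```

```text
(no output)
```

View pics/c1.png

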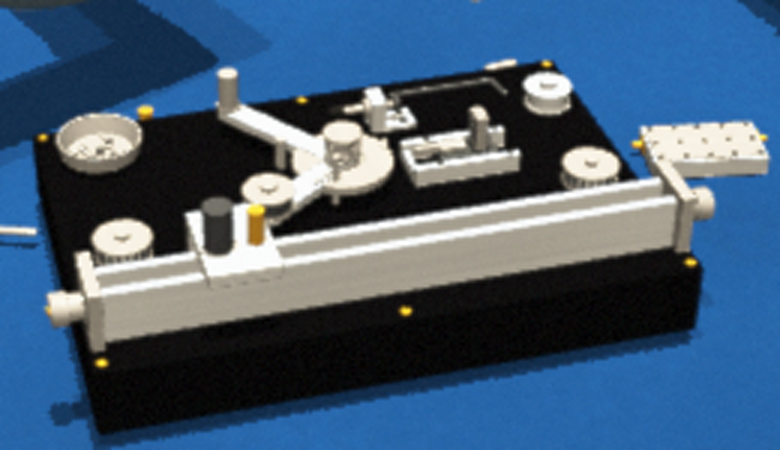

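View pics/c2.png

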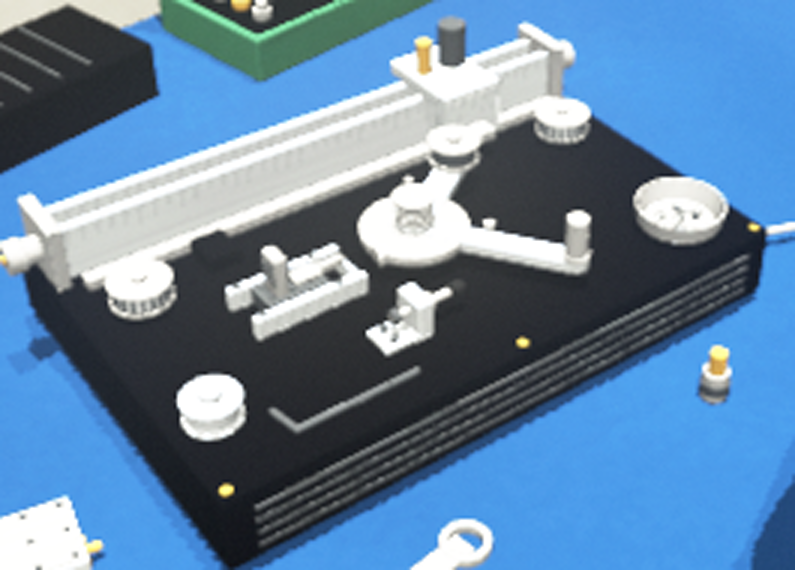

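Enlarged crops, as pixel positions:
- **Scene crop:** stud top (228,73), tab top (480,110), pulleys (123,232) and (590,158).
- **Side crop:** stud top (578,217), tab top (274,252), pulleys (562,107) and (140,273).

The stop is clearly separate from the tab. I'll cast rays onto the known heights.

```bash
cat > h.py <<'E'
import numpy as np
from rig import *
def ray(n,uv,z,c=None):
    c=c or calibration(n)
    d=c["rotation"]@np.array([(uv[0]-c["cx"])/c["fx"],(uv[1]-c["cy"])/c["fy"],1])
    return c["xyz"]+d*(z-c["xyz"][2])/d[2]
def fit(T,W): # planar rigid fit, tuner->world
    T=np.array(T);W=np.array(W);t0=T.mean(0);w0=W.mean(0)
    a=((T-t0)@[1,1j]).conj()@((W-w0)@[1,1j]);th=np.angle(a)
    R=np.array([[np.cos(th),-np.sin(th)],[np.sin(th),np.cos(th)]])
    return R,w0-R@t0,th
E
python3 - <<'E'
from h import *
P={"stud":((-.094,-.067),.119,(228,73),(578,217)),"tab":((0,.108),.111,(480,110),(274,252)),
"pulR":((.055,-.178),.087,(123,232),(562,107)),"pulL":((.055,.178),.087,(590,158),(140,273))}
T=[];W=[]
for k,(t,z,a,b) in P.items():
    A=ray("scene",(a[0]/3+235-.3,a[1]/3+190-.3),z);B=ray("side",(b[0]/3+150-.3,b[1]/3+170-.3),z)
    m=(A+B)[:2]/2;print(k,A.round(4),B.round(4))
    if k!="tab":T.append(t);W.append(m)
    else: tab=m
R,o,th=fit(T,W);print("o",o,np.degrees(th),"res mm",(np.array(W)-(np.array(T)@R.T+o))*1e3)
print("tab in tuner",R.T@(tab-o))
E
```

```text
stud [0.4686 0.0012 0.119 ] [0.4685 0.0036 0.119 ]
tab [0.5898 0.1572 0.111 ] [0.5923 0.1581 0.111 ]
pulR [ 0.5875 -0.1322  0.087 ] [ 0.599  -0.1385  0.087 ]
pulL [0.6519 0.2178 0.087 ] [0.6638 0.2131 0.087 ]
o [0.57205575 0.05044133] -10.492444598985694 res mm [[ 1.14302341  0.74611228]
 [-0.43405225 -0.77426773]
 [-0.70897116  0.02815545]]
tab in tuner [-0.0008542   0.10891797]
```

Request:
send_rows([
  [255, 0, 0, 0, 0.105],
  [255, 0, 0, 0, 0.105],
  [255, 0, 0, 0, 0.105],
  [255, 0, 0, 0, 0.105],
  [255, 0, 0, 0, 0.105],
  [255, 0.008, -0.0278, 0, 0],
  [255, 0.008, -0.0278, 0, 0],
  [255, 0.008, -0.0278, 0, 0],
  [255, 0.008, -0.0278, 0, 0],
  [255, 0.008, -0.0278, 0, 0],
  [255, 0.008, -0.0278, 0, 0],
  [255, 0.008, -0.0278, 0, 0],
  [255, 0.008, -0.0278, 0, 0],
  [255, 0.008, -0.0278, 0, 0],
  [255, 0.008, -0.0278, 0, 0],
  [255, 0.008, -0.0278, 0, 0],
  [255, 0.008, -0.0278, 0, 0],
  [255, 0.008, -0.0278, 0, 0],
  [255, 0.008, -0.0278, 0, 0],
  [255, 0.008, -0.0278, 0, 0],
])

```text
time_s: 1.77
position: [0.4038, -0.1987, 0.198]
tcp_rot: [[0.983, -0.181, -0.0], [-0.181, -0.983, 0.0], [-0.001, -0.0, -1.0]]
force: [0.1, -0.0, -0.5]
opening: 0.005
grasp_force: 0.0
```

Request:
send_rows([
  [255, 0.008, -0.0278, 0, 0],
  [255, 0.008, -0.0278, 0, 0],
  [255, 0.008, -0.0278, 0, 0],
  [255, 0.008, -0.0278, 0, 0],
  [255, 0.008, -0.0278, 0, 0],
  [255, 0.008, -0.0278, 0, 0],
  [255, 0.008, -0.0278, 0, 0],
  [255, 0.008, -0.0278, 0, 0],
  [255, 0.008, -0.0278, 0, 0],
  [255, 0.008, -0.0278, 0, 0],
  [255, 0.008, -0.0278, 0, 0],
  [255, 0.008, -0.0278, 0, 0],
  [255, 0.008, -0.0278, 0, 0],
  [255, 0.008, -0.0278, 0, 0],
  [255, 0.008, -0.0278, 0, 0],
  [255, 0, 0, 0, 0],
  [255, 0, 0, 0, 0],
  [255, 0, 0, 0, 0],
  [255, 0, 0, 0, 0],
])

```text
time_s: 3.35
position: [0.5964, 0.1871, 0.1978]
tcp_rot: [[0.983, -0.182, -0.002], [-0.182, -0.983, -0.001], [-0.001, 0.001, -1.0]]
force: [-0.1, 0.4, 0.4]
opening: 0.006
grasp_force: 0.0
```

```bash
cat >> h.py <<'E'
O=np.array([.57206,.05044]);TH=np.radians(-10.492)
RT=np.array([[np.cos(TH),-np.sin(TH)],[np.sin(TH),np.cos(TH)]])
def show():
    s=read_state();p=s["position"];R=s["tcp_rot"]
    print("t",s["time_s"],"tuner mm",(RT.T@(p[:2]-O)*1e3).round(1),"z",round(p[2]*1e3,1),"yaw err",np.degrees(np.arctan2(R[1][0],R[0][0])-TH).round(2),"F tuner",(RT.T@s["force"][:2]).round(2),round(s["force"][2],2),"open",round(s["opening"],3),"j",np.round(s["joint_positions"],0))
E
python3 - <<'E'
from h import *
import cv2
show();c=calibration("wrist");print(c["xyz"],c["fx"],c["rotation"].round(2))
p,d=capture("wrist");cv2.imwrite("pics/w1.png",p)
E
```

```text
t 3.35 tuner mm [ -1.  138.9] z 197.8 yaw err 0.01 F tuner [-0.2   0.39] 0.42 open 0.006 j [  7.  30.  82.  -0.  68. 108.]
[0.66211623 0.17434313 0.38318583] 374.3599450836063 [[-0.18 -0.95 -0.24]
 [-0.98  0.18  0.04]
 [ 0.    0.25 -0.97]]
```

View pics/w1.png

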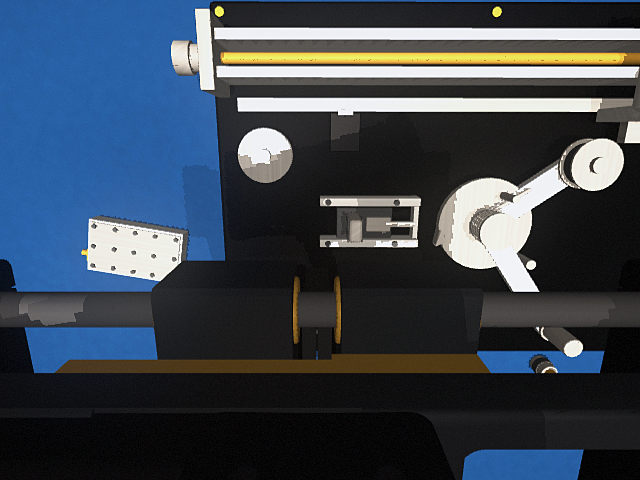

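The wrist view shows the tab near (355,222) between its rails, the pivot at (494,225) and the stud top at (572,348). The closed fingers are at about (317,330), to the left of (behind) the tab.

```bash
python3 - <<'E'
from h import *
for n,uv,z in(("tab",(355,221),.111),("stud",(572,348),.119),("pulL",(263,155),.087)):
    print(n,(RT.T@(ray("wrist",uv,z)[:2]-O)*1e3).round(1))
E
```

```text
tab [  6.6 109.1]
stud [-94.4 -64.1]
pulL [ 53.8 179.2]
```

Request:
send_rows([
  [255, 0.001, 0, 0.016, 0],
  [255, 0, 0, 0.016, 0],
  [255, 0, 0, 0.016, 0],
  [255, 0, 0, 0.016, 0],
  [255, 0, 0, 0.016, 0],
  [255, 0, 0, 0.0165, 0],
  [255, 0, 0, 0, 0],
  [255, 0, 0, 0, 0],
  [255, 0, 0, 0, 0],
])

```text
time_s: 4.15
position: [0.5989, 0.1874, 0.1026]
tcp_rot: [[0.983, -0.182, 0.001], [-0.182, -0.983, 0.0], [0.001, -0.0, -1.0]]
force: [0.1, 0.2, -0.2]
opening: 0.007
grasp_force: 0.0
```

```bash
python3 -c "
from h import *
show()"
```

```text
t 4.15 tuner mm [  1.4 139.6] z 102.6 yaw err 0.0 F tuner [0.08 0.24] -0.22 open 0.007 j [  7.  37.  87.   0.  56. 108.]
```

Request:
send_rows([
  [255, -0.001, 0.004, 0, 0],
  [255, 0, 0.004, 0, 0],
  [255, 0, 0.002, 0, 0],
  [255, 0, 0.002, 0, 0],
  [255, 0, 0.002, 0, 0],
  [255, 0, 0, 0, 0],
])

```text
time_s: 4.65
position: [0.5947, 0.1739, 0.1019]
tcp_rot: [[0.983, -0.182, 0.0], [-0.182, -0.983, -0.0], [0.0, 0.0, -1.0]]
force: [0.3, 0.6, -0.6]
opening: 0.006
grasp_force: 0.0
```

Request:
send_rows([
  [255, 0, 0.002, 0, 0],
  [255, 0, 0.002, 0, 0],
  [255, 0, 0, 0, 0],
])

```text
time_s: 4.9
position: [0.5939, 0.1701, 0.1016]
tcp_rot: [[0.983, -0.181, -0.0], [-0.181, -0.983, -0.0], [-0.0, 0.0, -1.0]]
force: [-0.4, 0.1, 0.2]
opening: 0.003
grasp_force: 0.0
```

Request:
send_rows([
  [255, 0, 0.002, 0, 0],
  [255, 0, 0.002, 0, 0],
  [255, 0, 0, 0, 0],
])

```text
time_s: 5.15
position: [0.5932, 0.1661, 0.1016]
tcp_rot: [[0.983, -0.181, -0.0], [-0.181, -0.983, -0.0], [-0.0, 0.0, -1.0]]
force: [-0.3, -0.4, 0.4]
opening: 0.005
grasp_force: 0.0
```

```bash
python3 -c "
from h import *
show()"
```

```text
t 5.15 tuner mm [ -0.3 117.6] z 101.6 yaw err 0.04 F tuner [-0.19 -0.45] 0.37 open 0.005 j [  5.  36.  88.  -0.  55. 106.]
```

Request:
send_rows([
  [255, 0, 0.0015, 0, 0],
  [255, 0, 0.0015, 0, 0],
  [255, 0, 0, 0, 0],
])

```text
time_s: 5.4
position: [0.5926, 0.1632, 0.1016]
tcp_rot: [[0.983, -0.181, -0.0], [-0.181, -0.983, -0.0], [-0.0, 0.0, -1.0]]
force: [0.4, 0.5, 0.4]
opening: 0.006
grasp_force: 0.0
```

```bash
python3 - <<'E'
from h import *
import cv2
show()
p,d=capture("side");q,_=capture("wrist")
a=cv2.resize(p[215:295,190:310],None,fx=4,fy=4,interpolation=cv2.INTER_CUBIC)
b=cv2.resize(q[120:440,160:640],(480,320))
cv2.imwrite("pics/s2.png",np.vstack([a[:,:480],b]).clip(0,255)[:600])
E
```

```text
t 5.4 tuner mm [ -0.3 114.7] z 101.6 yaw err 0.04 F tuner [0.27 0.55] 0.43 open 0.006 j [  5.  36.  88.  -0.  55. 105.]
```

View pics/s2.png

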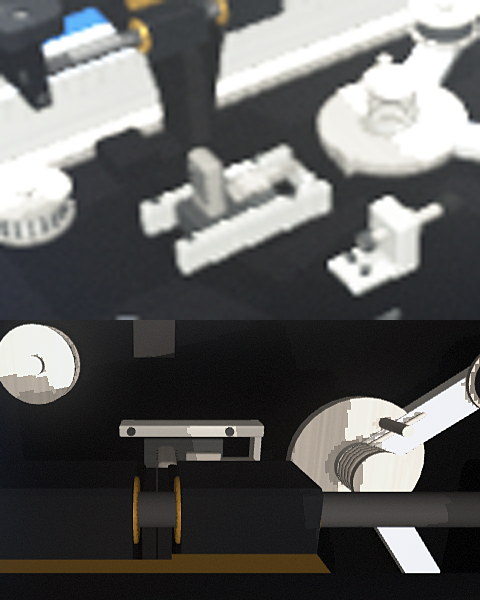

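The side crop (top) shows the finger tip beside or behind the tab at about (195,145). The wrist crop shows the tab at (165,457), next to the finger line at x≈157. I'll project the expected points to check this.

```bash
python3 - <<'E'
from h import *
def proj(n,t,z):
    c=calibration(n);p=c["rotation"].T@(np.r_[O+RT@np.array(t)/1e3,z]-c["xyz"]);return np.array([c["fx"]*p[0]/p[2]+c["cx"],c["fy"]*p[1]/p[2]+c["cy"]])
for n,t,z in(("tip",(-.3,114.7),.0876),("tip-6",(-.3,108.7),.0876),("tipfar x",(9.5,114.7),.0876),("tab",(0,108),.111),("tab base",(0,108),.079),("tab6",(0,102),.111)):
    print(n,((proj("side",t,z)-[190,215])*4).round(0),(proj("wrist",t,z)-[160,120]).round(0))
p,d=capture("side");c=calibration("side")
# heights/positions from depth around tab
for v in range(240,262,3):
    r=[]
    for u in range(232,250,3):
        z=d[v,u]; w=c["xyz"]+c["rotation"]@np.array([(u-c["cx"])/c["fx"]*z,(v-c["cy"])/c["fy"]*z,z])
        q=RT.T@(w[:2]-O)*1e3; r.append("%d,%d,%d"%(q[0],q[1],w[2]*1e3))
    print(v,r)
E
```

```text
tip [199. 198.] [155. 142.]
tip-6 [210. 193.] [166. 142.]
tipfar x [189. 188.] [155. 125.]
tab [207. 154.] [169. 156.]
tab base [212. 206.] [167. 137.]
tab6 [218. 149.] [181. 156.]
240 ['-4,127,153', '-9,123,154', '-6,116,149', '-8,111,149', '89,55,69', '89,47,66']
243 ['2,124,141', '-7,123,147', '-8,117,144', '-8,111,142', '83,58,65', '78,53,66']
246 ['3,125,134', '-8,124,140', '-8,118,138', '-5,111,133', '73,64,66', '70,59,66']
249 ['78,90,66', '-10,126,135', '-6,118,130', '-8,113,128', '64,69,66', '60,64,66']
252 ['70,95,66', '68,89,64', '5,113,113', '2,108,113', '55,74,66', '52,69,66']
255 ['61,99,65', '58,94,65', '2,115,109', '-4,112,111', '-7,107,111', '42,75,66']
258 ['51,105,66', '47,100,67', '1,116,103', '-6,114,107', '-8,108,105', '16,89,81']
261 ['43,109,66', '21,113,81', '4,115,92', '-6,114,99', '-11,110,101', '-630,423,637']
```

```bash
python3 - <<'E'
from h import *
p,d=capture("side");c=calibration("side");print(finger_overhang)
v,u=np.mgrid[225:275,222:262];z=d[225:275,222:262]
w=np.stack([(u-c["cx"])/c["fx"]*z,(v-c["cy"])/c["fy"]*z,z],-1)@c["rotation"].T+c["xyz"]
t=(w[...,:2]-O)@RT*1e3;h=w[...,2]*1e3
for r in range(0,50,2):
    m=(abs(t[r,:,0])<20)&(h[r]>85)&(t[r,:,1]>90)
    if m.any():
        k=np.where(m)[0];print(r+225,"cols",k[0]+222,k[-1]+222,"y %.0f..%.0f x %.0f..%.0f z %.0f..%.0f"%(t[r,k,1].min(),t[r,k,1].max(),t[r,k,0].min(),t[r,k,0].max(),h[r,k].min(),h[r,k].max()),p[r+225,k[len(k)//2]])
E
```

```text
0.014
225 cols 241 244 y 102..108 x -9..-7 z 178..181 [235 243 245]
227 cols 235 244 y 103..118 x -10..-2 z 175..178 [236 244 245]
229 cols 230 244 y 104..131 x -12..-5 z 171..182 [236 244 246]
231 cols 227 244 y 105..132 x -12..7 z 167..176 [235 243 245]
233 cols 227 243 y 106..131 x -11..11 z 161..173 [235 243 245]
235 cols 228 243 y 106..130 x -11..9 z 157..167 [233 242 244]
237 cols 229 243 y 106..128 x -11..6 z 153..162 [223 233 234]
239 cols 229 243 y 106..128 x -8..11 z 146..156 [229 238 240]
241 cols 229 243 y 108..126 x -9..13 z 140..153 [233 242 244]
243 cols 230 243 y 109..126 x -11..9 z 138..148 [235 243 244]
245 cols 230 243 y 108..126 x -10..10 z 132..144 [235 243 244]
247 cols 231 243 y 109..127 x -10..4 z 131..139 [235 242 244]
249 cols 233 243 y 110..125 x -11..1 z 126..134 [249 228 194]
251 cols 235 237 y 122..125 x -10..-7 z 128..129 [247 188 111]
253 cols 237 242 y 107..116 x -0..5 z 111..113 [247 181  96]
255 cols 237 244 y 107..116 x -7..6 z 107..112 [247 180  95]
257 cols 237 245 y 105..117 x -11..5 z 104..112 [247 183  96]
259 cols 237 250 y 91..117 x -9..7 z 86..105 [246 178  92]
261 cols 237 252 y 90..117 x -10..5 z 85..102 [247 179  93]
263 cols 238 249 y 97..117 x -9..3 z 85..98 [247 181  93]
265 cols 239 245 y 108..116 x -8..1 z 86..92 [249 183  93]
267 cols 242 243 y 112..115 x -8..-8 z 85..86 [249 183  92]
```

```bash
python3 - <<'E'
from h import *
import cv2
p,d=capture("side");q,e=capture("scene")
a=cv2.resize(p[170:290,180:310],(520,480),interpolation=cv2.INTER_CUBIC)
b=cv2.resize(q[150:260,360:430],(280,440),interpolation=cv2.INTER_CUBIC)
o=np.zeros((480,800,3),np.uint8);o[:,:520]=a;o[:440,520:]=b
o=(255*(o/255.)**.5).astype(np.uint8);cv2.imwrite("pics/s3.png",o)
E
```

```text
(no output)
```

View pics/s3.png

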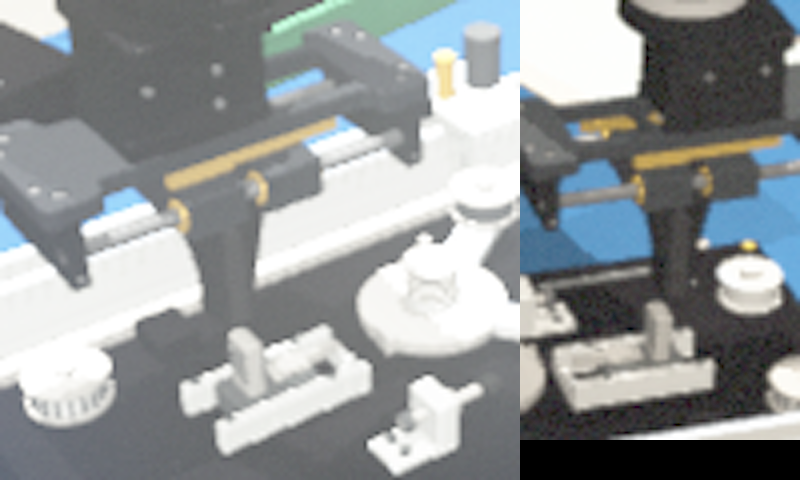

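The brightened view shows the finger tip ending just above the tab top in both views, at side-crop (230,328) and scene-crop (683,293). The tip is therefore higher than the TCP reading and finger_overhang imply. I'll measure the tip and the bracket in both cameras.

```bash
python3 - <<'E'
from h import *
def pts(n,uv):
    p,d=capture(n);c=calibration(n)
    for u,v in uv:
        z=d[v,u];w=c["xyz"]+c["rotation"]@np.array([(u-c["cx"])/c["fx"]*z,(v-c["cy"])/c["fy"]*z,z])
        print(n,u,v,(RT.T@(w[:2]-O)*1e3).round(),round(w[2]*1e3))
pts("side",[(199,239),(200,240),(283,209),(237,250),(240,248),(225,223),(244,216)])
pts("scene",[(x,y) for x in(398,400,402) for y in(210,216,220,222,224,226)])
show()
E
```

```text
side 199 239 [-37. 201.] 205
side 200 240 [-34. 199.] 201
side 283 209 [-34.  34.] 201
side 237 250 [ -9. 122.] 130
side 240 248 [ -8. 115.] 132
side 225 223 [-31. 149.] 213
side 244 216 [-29. 112.] 212
scene 398 210 [ 11. 109.] 162
scene 398 216 [ 10. 110.] 146
scene 398 220 [ 14. 109.] 137
scene 398 222 [ 12. 110.] 131
scene 398 224 [-75. 144.] 67
scene 398 226 [-66. 141.] 67
scene 400 210 [ 11. 114.] 161
scene 400 216 [ 11. 115.] 146
scene 400 220 [ 11. 115.] 135
scene 400 222 [  9. 116.] 128
scene 400 224 [-80. 151.] 63
scene 400 226 [-72. 148.] 62
scene 402 210 [  9. 119.] 159
scene 402 216 [ 10. 120.] 144
scene 402 220 [ 13. 119.] 135
scene 402 222 [  8. 121.] 127
scene 402 224 [-79. 156.] 63
scene 402 226 [-68. 152.] 64
t 5.8 tuner mm [ -0.3 115. ] z 101.7 yaw err 0.05 F tuner [-0.16  0.55] 0.21 open 0.003 j [  5.  36.  88.   0.  55. 105.]
```

Both cameras put the fingertips at z≈127 mm and the bracket bottom at about 200 mm. That 71 mm spacing agrees with the stated 70 mm. So the whole tool is about 39 mm higher than the reported TCP z implies, while x and y agree to about 2 mm. The cameras also read the deck (65) and tab top (111) correctly, so I'll trust vision for height. Next I'll back off, descend and recheck.

Request:
send_rows([
  [255, 0, -0.005, 0, 0],
  [255, 0, -0.005, 0, 0],
  [255, 0, -0.005, 0, 0],
  [255, 0, 0, 0, 0],
  [255, 0, 0, 0, 0],
  [255, 0, 0, 0.006, 0],
  [255, 0, 0, 0.006, 0],
  [255, 0, 0, 0.006, 0],
  [255, 0, 0, 0.006, 0],
  [255, 0, 0, 0, 0],
  [255, 0, 0, 0, 0],
  [255, 0, 0, 0, 0],
])

```text
time_s: 6.8
position: [0.5955, 0.1782, 0.0775]
tcp_rot: [[0.983, -0.181, -0.0], [-0.181, -0.983, -0.0], [-0.0, 0.0, -1.0]]
force: [-0.6, -0.4, -0.0]
opening: 0.005
grasp_force: 0.0
```

```bash
cat >> h.py <<'E'
def cloud(n):
    p,d=capture(n);c=calibration(n);v,u=np.mgrid[0:480,0:640]
    w=np.stack([(u-c["cx"])/c["fx"]*d,(v-c["cy"])/c["fy"]*d,d],-1)@c["rotation"].T+c["xyz"]
    return p,(w[...,:2]-O)@RT*1e3,w[...,2]*1e3,d>0
def box(n,x,y,z):
    p,t,h,m=cloud(n);X,Y=t[...,0],t[...,1]
    m=m&(X>x[0])&(X<x[1])&(Y>y[0])&(Y<y[1])&(h>z[0])&(h<z[1])
    if m.sum()<4: print(n,"few");return
    f=lambda a:np.percentile(a[m],[2,50,98]).round(1)
    print(n,m.sum(),"x",f(X),"y",f(Y),"z",f(h),"minz",h[m].min().round(1))
E
python3 - <<'E'
from h import *
show()
for n in("side","scene"): box(n,(-15,15),(119,150),(86,140));box(n,(-15,15),(98,119),(95,118))
E
```

```text
t 6.8 tuner mm [ -0.2 129.9] z 77.5 yaw err 0.04 F tuner [-0.52 -0.49] -0.04 open 0.005 j [  6.  39.  88.   0.  53. 107.]
side 221 x [-9.9 -6.9 11.4] y [120.9 134.4 143.2] z [103.8 121.9 138.9] minz 100.8
side 78 x [-9.6 -5.6  5.3] y [105.5 112.4 116.8] z [ 95.7 107.2 112.7] minz 95.1
scene 123 x [-10.   10.6  14.7] y [119.2 127.9 138.5] z [103.1 120.3 139.3] minz 100.9
scene 59 x [-7.6  3.7 11. ] y [100.9 106.1 118.6] z [ 95.2 106.1 114.4] minz 95.0
```

Request:
send_rows([
  [255, 0, 0, 0.006, 0],
  [255, 0, 0, 0.006, 0],
  [255, 0, 0, 0, 0],
  [255, 0, 0, 0, 0],
  [255, 0, 0.002, 0, 0],
  [255, 0, 0.002, 0, 0],
  [255, 0, 0, 0, 0],
])

```text
time_s: 7.58
position: [0.5948, 0.1739, 0.0658]
tcp_rot: [[0.983, -0.181, 0.0], [-0.181, -0.983, -0.0], [0.0, 0.0, -1.0]]
force: [0.7, -0.6, -0.0]
opening: 0.009
grasp_force: 0.0
```

Request:
send_rows([
  [255, 0, 0.0015, 0, 0],
  [255, 0, 0.0015, 0, 0],
  [255, 0, 0, 0, 0],
])

```text
time_s: 7.83
position: [0.5945, 0.172, 0.0659]
tcp_rot: [[0.983, -0.182, 0.001], [-0.182, -0.983, 0.002], [0.001, -0.002, -1.0]]
force: [-0.7, 3.1, -1.2]
opening: 0.008
grasp_force: 1.4
```

Request:
send_rows([
  [255, 0, 0.0015, 0, 0],
  [255, 0, 0.0015, 0, 0],
  [255, 0, 0, 0, 0],
])

```text
time_s: 8.08
position: [0.594, 0.1698, 0.0659]
tcp_rot: [[0.983, -0.182, 0.001], [-0.182, -0.983, 0.002], [0.001, -0.003, -1.0]]
force: [0.8, 5.4, -0.7]
opening: 0.006
grasp_force: 2.5
```

```bash
python3 - <<'E'
from h import *
show()
E
```

```text
t 8.0833 tuner mm [-1.000e-01  1.213e+02] z 65.9 yaw err 0.01 F tuner [-0.2   5.48] -0.71 open 0.006 j [  6.  39.  89.   0.  51. 106.]
```

Request:
send_rows([
  [255, 0, 0.0015, 0, 0],
  [255, 0, 0.0015, 0, 0],
  [255, 0, 0.0015, 0, 0],
  [255, 0, 0.0015, 0, 0],
  [255, 0, 0.0015, 0, 0],
  [255, 0, 0.0015, 0, 0],
  [255, 0, 0, 0, 0],
])

```text
time_s: 8.67
position: [0.5924, 0.1609, 0.0659]
tcp_rot: [[0.983, -0.182, 0.001], [-0.182, -0.983, 0.002], [0.001, -0.003, -1.0]]
force: [1.3, 5.1, 0.8]
opening: 0.005
grasp_force: 2.6
```

Request:
send_rows([
  [255, 0, 0.001, 0, 0],
  [255, 0, 0.001, 0, 0],
  [255, 0, 0.001, 0, 0],
  [255, 0, 0, 0, 0],
])

```text
time_s: 9.0
position: [0.5919, 0.1581, 0.0659]
tcp_rot: [[0.983, -0.182, 0.001], [-0.182, -0.983, 0.002], [0.001, -0.003, -1.0]]
force: [0.3, 5.3, 0.6]
opening: 0.011
grasp_force: 2.7
```

```bash
python3 - <<'E'
from h import *
show()
E
```

```text
t 9.0 tuner mm [-1.000e-01  1.095e+02] z 65.9 yaw err 0.01 F tuner [-0.67  5.28] 0.58 open 0.011 j [  4.  39.  90.   0.  51. 105.]
```

Request:
send_rows([
  [255, 0, 0.001, 0, 0],
  [255, 0, 0.001, 0, 0],
  [255, 0, 0, 0, 0],
])

```text
time_s: 9.25
position: [0.5916, 0.1561, 0.0659]
tcp_rot: [[0.983, -0.182, 0.001], [-0.182, -0.983, 0.002], [0.001, -0.003, -1.0]]
force: [0.6, 5.5, -0.4]
opening: 0.008
grasp_force: 2.7
```

Request:
send_rows([
  [255, 0, 0.001, 0, 0],
  [255, 0, 0.001, 0, 0],
  [255, 0, 0, 0, 0],
])

```text
time_s: 9.5
position: [0.5912, 0.1542, 0.0659]
tcp_rot: [[0.983, -0.182, 0.002], [-0.182, -0.983, 0.002], [0.001, -0.003, -1.0]]
force: [1.0, 6.2, 0.4]
opening: 0.005
grasp_force: 2.8
```

Request:
send_rows([
  [255, 0, 0.001, 0, 0],
  [255, 0, 0, 0, 0],
])

```text
time_s: 9.67
position: [0.5912, 0.1542, 0.066]
tcp_rot: [[0.983, -0.183, 0.002], [-0.183, -0.983, 0.004], [0.001, -0.004, -1.0]]
force: [1.3, 8.0, -0.9]
opening: 0.0
grasp_force: 4.1
```

Request:
send_rows([
  [255, 0, 0.001, 0, 0],
  [255, 0, 0.001, 0, 0],
  [255, 0, 0, 0, 0],
])

```text
time_s: 9.92
position: [0.5912, 0.1541, 0.0661]
tcp_rot: [[0.983, -0.184, 0.003], [-0.184, -0.983, 0.007], [0.002, -0.008, -1.0]]
force: [1.6, 13.4, -0.6]
opening: 0.004
grasp_force: 6.7
```

```bash
python3 - <<'E'
from h import *
show()
for n in("side","scene"): box(n,(-15,15),(80,97),(100,118))
E
```

```text
t 9.9167 tuner mm [ -0.  105.4] z 66.1 yaw err -0.09 F tuner [-0.82 13.44] -0.6 open 0.004 j [  4.  39.  91.   1.  50. 104.]
side 26 x [-10.4  -7.6  -1.7] y [88.2 92.4 95.8] z [100.6 107.8 114.4] minz 100.4
scene 59 x [-7.8  6.1 14. ] y [83.5 89.7 96.5] z [100.2 108.1 117. ] minz 100.0
```

The slider is home: it stopped after about 18 mm at 13 N, and the tab now stands at y≈90. Next I'll lift away and cross to the far side of the stud.

Request:
send_rows([
  [255, 0, -0.004, 0, 0],
  [255, 0, -0.006, 0, 0],
  [255, 0, -0.006, 0, 0],
  [255, 0, 0, 0, 0],
  [255, 0, 0, -0.02, 0],
  [255, 0, 0, -0.02, 0],
  [255, 0, 0, -0.02, 0],
  [255, 0, 0, 0, 0],
  [255, -0.0078, 0.0185, 0, 0],
  [255, -0.0078, 0.0185, 0, 0],
  [255, -0.0078, 0.0185, 0, 0],
  [255, -0.0078, 0.0185, 0, 0],
  [255, -0.0078, 0.0185, 0, 0],
  [255, -0.0078, 0.0185, 0, 0],
  [255, -0.0078, 0.0185, 0, 0],
  [255, -0.0078, 0.0185, 0, 0],
  [255, -0.0078, 0.0185, 0, 0],
  [255, -0.0078, 0.0185, 0, 0],
  [255, -0.0078, 0.0185, 0, 0],
  [255, -0.0078, 0.0185, 0, 0],
])

```text
time_s: 11.68
position: [0.4596, -0.0368, 0.1251]
tcp_rot: [[0.983, -0.181, -0.001], [-0.181, -0.983, -0.0], [-0.001, 0.0, -1.0]]
force: [0.2, -1.1, 0.3]
opening: 0.005
grasp_force: 0.0
```

Request:
send_rows([
  [255, 0, 0, 0, 0],
  [255, 0, 0, 0, 0],
  [255, 0, 0, 0, 0],
])

```text
time_s: 11.93
position: [0.461, -0.0359, 0.1254]
tcp_rot: [[0.983, -0.182, 0.0], [-0.182, -0.983, 0.0], [0.0, -0.0, -1.0]]
force: [0.7, -0.5, -0.6]
opening: 0.004
grasp_force: 0.0
```

```bash
python3 - <<'E'
from h import *
show()
box("side",(-115,-70),(-130,-80),(118,165));box("side",(-108,-80),(-80,-55),(100,122));box("scene",(-108,-80),(-80,-55),(100,122));box("scene",(-15,15),(80,115),(90,118));box("side",(-15,15),(80,115),(90,118))
print(RT.T@(ray("side",(680/3+150,208/3+170),.083)[:2]-O))
E
```

```text
t 11.9333 tuner mm [ -93.5 -105.1] z 125.4 yaw err 0.02 F tuner [ 0.76 -0.32] -0.56 open 0.004 j [-18.  25. 109.   0.  46.  82.]
side 83 x [-102.6  -98.5  -80.5] y [-111.6  -96.1  -93.2] z [151.3 158.1 164.8] minz 149.2
side 88 x [-101.6  -96.7  -88.5] y [-69.3 -60.5 -55.6] z [100.9 113.6 121.1] minz 100.4
scene 60 x [-99.  -88.9 -82. ] y [-75.  -69.6 -60.8] z [100.8 111.6 121.7] minz 100.1
scene 62 x [-10.1   5.4  10.9] y [83.1 87.1 94.9] z [ 91.2 103.4 112.4] minz 90.2
side 101 x [-9.7 -4.3  9. ] y [88.4 95.8 99.6] z [ 91.1 104.  112.9] minz 90.1
[-0.09158962 -0.16440305]
```

Request:
send_rows([
  [255, 0, 0, 0.014, 0],
  [255, 0, 0, 0.014, 0],
  [255, 0, 0, 0.014, 0],
  [255, 0, 0, 0.014, 0],
  [255, 0, 0, 0, 0],
  [255, 0, 0, 0, 0],
  [255, 0, -0.004, 0, 0],
  [255, 0, -0.004, 0, 0],
  [255, 0, -0.004, 0, 0],
  [255, 0, 0, 0, 0],
  [255, 0, 0, 0, 0],
])

```text
time_s: 13.1
position: [0.4633, -0.0237, 0.0701]
tcp_rot: [[0.984, -0.18, 0.001], [-0.18, -0.984, -0.0], [0.001, 0.0, -1.0]]
force: [0.0, -0.1, -0.0]
opening: 0.005
grasp_force: 0.0
```

Request:
send_rows([
  [255, 0, -0.002, 0, 0],
  [255, 0, -0.002, 0, 0],
  [255, 0, -0.002, 0, 0],
  [255, 0, -0.002, 0, 0],
  [255, 0, 0, 0, 0],
])

```text
time_s: 13.52
position: [0.4644, -0.0159, 0.0696]
tcp_rot: [[0.983, -0.181, -0.0], [-0.181, -0.983, 0.0], [-0.0, -0.0, -1.0]]
force: [0.3, -1.0, -0.0]
opening: 0.005
grasp_force: 0.0
```

```bash
python3 - <<'E'
from h import *
show()
box("side",(-115,-70),(-105,-77),(88,140));box("side",(-108,-80),(-80,-50),(100,122))
E
```

```text
t 13.5167 tuner mm [-93.8 -84.8] z 69.6 yaw err 0.07 F tuner [ 0.46 -0.89] -0.0 open 0.005 j [-16.  31. 111.   0.  38.  85.]
side 113 x [-103.4 -100.9  -98.5] y [-95.9 -87.1 -77.3] z [ 96.7 119.2 139.3] minz 94.2
side 142 x [-102.7  -97.4  -84.4] y [-78.3 -64.5 -55.4] z [101.  114.2 121.5] minz 100.1
```

Request:
send_rows([
  [255, -0.0012, -0.002, 0, 0],
  [255, -0.0012, -0.002, 0, 0],
  [255, -0.0012, -0.002, 0, 0],
  [255, -0.0012, -0.002, 0, 0],
  [255, -0.0012, -0.002, 0, 0],
  [255, 0, 0, 0, 0],
])

```text
time_s: 14.12
position: [0.4597, -0.005, 0.0696]
tcp_rot: [[0.984, -0.181, -0.001], [-0.181, -0.984, 0.0], [-0.001, 0.0, -1.0]]
force: [-1.5, -4.1, -0.2]
opening: 0.003
grasp_force: 1.7
```

```bash
python3 - <<'E'
from h import *
show()
E
```

```text
t 14.1167 tuner mm [-100.4  -75. ] z 69.6 yaw err 0.08 F tuner [-0.69 -4.28] -0.15 open 0.003 j [-15.  31. 112.  -0.  37.  86.]
```

Request:
send_rows([
  [255, -0.001, -0.002, 0, 0],
  [255, -0.001, -0.002, 0, 0],
  [255, -0.001, -0.002, 0, 0],
  [255, -0.001, -0.002, 0, 0],
  [255, -0.001, -0.002, 0, 0],
  [255, -0.0008, -0.002, 0, 0],
  [255, -0.0008, -0.002, 0, 0],
  [255, -0.0008, -0.002, 0, 0],
  [255, -0.0008, -0.002, 0, 0],
  [255, -0.0008, -0.002, 0, 0],
  [255, 0, 0, 0, 0],
])

```text
time_s: 15.03
position: [0.4528, 0.0163, 0.0694]
tcp_rot: [[0.984, -0.18, -0.004], [-0.18, -0.984, -0.0], [-0.004, 0.001, -1.0]]
force: [-3.9, -5.1, 2.4]
opening: 0.006
grasp_force: 3.4
```

```bash
python3 - <<'E'
from h import *
show()
box("side",(-130,-90),(-54,-20),(103,122))
E
```

```text
t 15.0333 tuner mm [-111.1  -55.3] z 69.4 yaw err 0.12 F tuner [-2.9  -5.67] 2.43 open 0.006 j [-12.  30. 113.  -0.  37.  88.]
side 136 x [-119.6 -113.1 -101.1] y [-53.3 -38.4 -28.8] z [103.9 114.  121.5] minz 103.1
```

Request:
send_rows([
  [255, -0.0003, -0.002, 0, 0],
  [255, -0.0003, -0.002, 0, 0],
  [255, -0.0003, -0.002, 0, 0],
  [255, -0.0003, -0.002, 0, 0],
  [255, -0.0003, -0.002, 0, 0],
  [255, -0.0003, -0.002, 0, 0],
  [255, -0.0003, -0.002, 0, 0],
  [255, -0.0003, -0.002, 0, 0],
  [255, 0, 0, 0, 0],
])

```text
time_s: 15.83
position: [0.451, 0.0328, 0.0691]
tcp_rot: [[0.984, -0.18, -0.009], [-0.18, -0.984, 0.001], [-0.009, 0.001, -1.0]]
force: [-5.9, -6.2, 2.7]
opening: 0.004
grasp_force: 3.6
```

Request:
send_rows([
  [255, 0, -0.0015, 0, 0],
  [255, 0, -0.0015, 0, 0],
  [255, 0, 0, 0, 0],
])

```text
time_s: 16.08
position: [0.4515, 0.0357, 0.0691]
tcp_rot: [[0.984, -0.18, -0.009], [-0.18, -0.984, 0.001], [-0.009, 0.001, -1.0]]
force: [-7.4, -7.0, 2.6]
opening: 0.006
grasp_force: 3.6
```

Request:
send_rows([
  [255, 0, -0.0015, 0, 0],
  [255, 0, -0.0015, 0, 0],
  [255, 0, 0, 0, 0],
])

```text
time_s: 16.33
position: [0.4523, 0.0386, 0.0691]
tcp_rot: [[0.984, -0.18, -0.009], [-0.18, -0.984, 0.001], [-0.009, 0.001, -1.0]]
force: [-6.1, -5.0, 2.0]
opening: 0.008
grasp_force: 3.2
```

Request:
send_rows([
  [255, 0, -0.0015, 0, 0],
  [255, 0, -0.0015, 0, 0],
  [255, 0, 0, 0, 0],
])

```text
time_s: 16.58
position: [0.4533, 0.0416, 0.0691]
tcp_rot: [[0.984, -0.18, -0.008], [-0.18, -0.984, 0.001], [-0.008, 0.001, -1.0]]
force: [-6.0, -5.3, 1.5]
opening: 0.004
grasp_force: 3.0
```

```bash
python3 - <<'E'
from h import *
show()
E
```

```text
t 16.5833 tuner mm [-115.2  -30.3] z 69.1 yaw err 0.12 F tuner [-4.96 -6.27] 1.45 open 0.004 j [ -9.  31. 112.  -0.  37.  92.]
```

The force dropped from 7 to 5 N near finger y≈-34, which is the click. The command lags the stud by about 4 mm in x and gives a side load, so I'll relieve that and then feel for the stop.

Request:
send_rows([
  [255, -0.002, 0, 0, 0],
  [255, -0.002, -0.001, 0, 0],
  [255, 0, -0.001, 0, 0],
  [255, 0, 0, 0, 0],
])

```text
time_s: 16.92
position: [0.4533, 0.0438, 0.0695]
tcp_rot: [[0.984, -0.181, -0.001], [-0.181, -0.984, -0.0], [-0.001, 0.0, -1.0]]
force: [-1.3, -5.5, -0.6]
opening: 0.005
grasp_force: 2.3
```

Request:
send_rows([
  [255, 0, -0.001, 0, 0],
  [255, 0, 0, 0, 0],
])

```text
time_s: 17.08
position: [0.4533, 0.0448, 0.0695]
tcp_rot: [[0.984, -0.181, -0.001], [-0.181, -0.984, -0.0], [-0.001, 0.0, -1.0]]
force: [-1.8, -4.9, -1.3]
opening: 0.008
grasp_force: 2.4
```

Request:
send_rows([
  [255, 0, -0.001, 0, 0],
  [255, 0, 0, 0, 0],
])

```text
time_s: 17.25
position: [0.4533, 0.0458, 0.0695]
tcp_rot: [[0.984, -0.181, -0.002], [-0.181, -0.984, -0.0], [-0.002, 0.0, -1.0]]
force: [-1.3, -5.8, -1.6]
opening: 0.001
grasp_force: 2.5
```

Request:
send_rows([
  [255, 0, -0.001, 0, 0],
  [255, 0, 0, 0, 0],
])

```text
time_s: 17.42
position: [0.4534, 0.0468, 0.0695]
tcp_rot: [[0.984, -0.181, -0.002], [-0.181, -0.984, 0.0], [-0.002, 0.0, -1.0]]
force: [-1.7, -5.0, -1.8]
opening: 0.008
grasp_force: 2.5
```

```bash
python3 - <<'E'
from h import *
show()
E
```

```text
t 17.4167 tuner mm [-116.   -25.2] z 69.5 yaw err 0.08 F tuner [-0.75 -5.25] -1.75 open 0.008 j [ -8.  30. 113.  -0.  37.  92.]
```

Request:
send_rows([
  [255, 0, -0.001, 0, 0],
  [255, 0, -0.001, 0, 0],
  [255, 0, 0, 0, 0],
])

```text
time_s: 17.67
position: [0.4535, 0.0488, 0.0694]
tcp_rot: [[0.984, -0.181, -0.003], [-0.181, -0.984, 0.0], [-0.002, 0.0, -1.0]]
force: [-2.5, -5.8, -0.4]
opening: 0.005
grasp_force: 2.6
```

Request:
send_rows([
  [255, 0, -0.001, 0, 0],
  [255, 0, -0.001, 0, 0],
  [255, 0, 0, 0, 0],
])

```text
time_s: 17.92
position: [0.4536, 0.0508, 0.0694]
tcp_rot: [[0.984, -0.181, -0.003], [-0.181, -0.984, 0.0], [-0.003, 0.0, -1.0]]
force: [-2.6, -5.5, -0.7]
opening: 0.004
grasp_force: 2.6
```

Request:
send_rows([
  [255, 0, -0.001, 0, 0],
  [255, 0, 0, 0, 0],
])

```text
time_s: 18.08
position: [0.4536, 0.0517, 0.0694]
tcp_rot: [[0.984, -0.181, -0.003], [-0.181, -0.984, 0.0], [-0.003, 0.001, -1.0]]
force: [-2.8, -5.6, 0.2]
opening: 0.007
grasp_force: 2.7
```

Request:
send_rows([
  [255, 0, -0.001, 0, 0],
  [255, 0, 0, 0, 0],
])

```text
time_s: 18.25
position: [0.4537, 0.0527, 0.0694]
tcp_rot: [[0.984, -0.181, -0.003], [-0.181, -0.984, 0.0], [-0.003, 0.001, -1.0]]
force: [-2.3, -5.0, -0.0]
opening: 0.002
grasp_force: 2.7
```

Request:
send_rows([
  [255, 0, -0.001, 0, 0],
  [255, 0, 0, 0, 0],
])

```text
time_s: 18.42
position: [0.4538, 0.0537, 0.0694]
tcp_rot: [[0.984, -0.181, -0.004], [-0.181, -0.984, 0.0], [-0.004, 0.001, -1.0]]
force: [-3.0, -5.3, -0.6]
opening: 0.003
grasp_force: 2.7
```

Request:
send_rows([
  [255, 0, -0.001, 0, 0],
  [255, 0, 0, 0, 0],
])

```text
time_s: 18.58
position: [0.4539, 0.0547, 0.0694]
tcp_rot: [[0.984, -0.181, -0.004], [-0.181, -0.984, 0.0], [-0.004, 0.001, -1.0]]
force: [-3.5, -5.8, 0.9]
opening: 0.006
grasp_force: 2.9
```

Request:
send_rows([
  [255, 0, -0.001, 0, 0],
  [255, 0, 0, 0, 0],
])

```text
time_s: 18.75
position: [0.454, 0.0555, 0.0694]
tcp_rot: [[0.984, -0.18, -0.004], [-0.18, -0.984, -0.0], [-0.004, 0.001, -1.0]]
force: [-3.5, -6.2, -0.2]
opening: 0.005
grasp_force: 3.4
```

Request:
send_rows([
  [255, 0, -0.001, 0, 0],
  [255, 0, 0, 0, 0],
])

```text
time_s: 18.92
position: [0.454, 0.0562, 0.0694]
tcp_rot: [[0.984, -0.18, -0.004], [-0.18, -0.984, -0.001], [-0.004, 0.001, -1.0]]
force: [-4.0, -7.6, 0.4]
opening: 0.008
grasp_force: 4.0
```

Request:
send_rows([
  [255, 0, -0.001, 0, 0],
  [255, 0, 0, 0, 0],
])

```text
time_s: 19.08
position: [0.4541, 0.0569, 0.0693]
tcp_rot: [[0.984, -0.18, -0.005], [-0.18, -0.984, -0.001], [-0.004, 0.002, -1.0]]
force: [-3.9, -7.9, 1.0]
opening: 0.007
grasp_force: 4.6
```

Request:
send_rows([
  [255, 0, -0.001, 0, 0],
  [255, 0, 0, 0, 0],
  [255, 0, 0, 0, 0],
])

```text
time_s: 19.33
position: [0.4541, 0.0576, 0.0693]
tcp_rot: [[0.984, -0.179, -0.005], [-0.179, -0.984, -0.002], [-0.005, 0.002, -1.0]]
force: [-3.9, -10.1, 0.2]
opening: 0.007
grasp_force: 5.2
```

```bash
python3 - <<'E'
from h import *
import cv2
show()
for n in("side","scene"): box(n,(-15,15),(75,115),(90,118));box(n,(-130,-100),(-8,18),(103,122))
p,_=capture("side");q,_=capture("scene")
a=cv2.resize(p[170:340,190:360],(500,500),interpolation=cv2.INTER_CUBIC)
b=cv2.resize(q[190:270,290:430],(490//2+55,171),interpolation=cv2.INTER_CUBIC)
o=np.zeros((500,800,3),np.uint8);o[:,:500]=a;o[:171,500:]=b
cv2.imwrite("pics/s4.png",(255*(o/255.)**.6).astype(np.uint8))
E
```

```text
t 19.3333 tuner mm [-117.3  -14.5] z 69.3 yaw err 0.15 F tuner [ -2.01 -10.63] 0.21 open 0.007 j [ -7.  31. 112.  -0.  38.  94.]
side 101 x [-9.4 -5.9  9.1] y [88.5 95.9 99.1] z [ 90.9 102.9 113.2] minz 90.3
side 130 x [-125.5 -119.6 -107. ] y [-6.6  4.5 12.2] z [104.  114.8 121.2] minz 103.1
scene 62 x [-6.4  5.  11.9] y [83.2 87.4 95.3] z [ 90.6 102.3 111.9] minz 90.2
scene 40 x [-118.9 -110.  -104.7] y [-7.8  0.6  7. ] z [104.5 113.7 120.7] minz 104.2
```

View pics/s4.png

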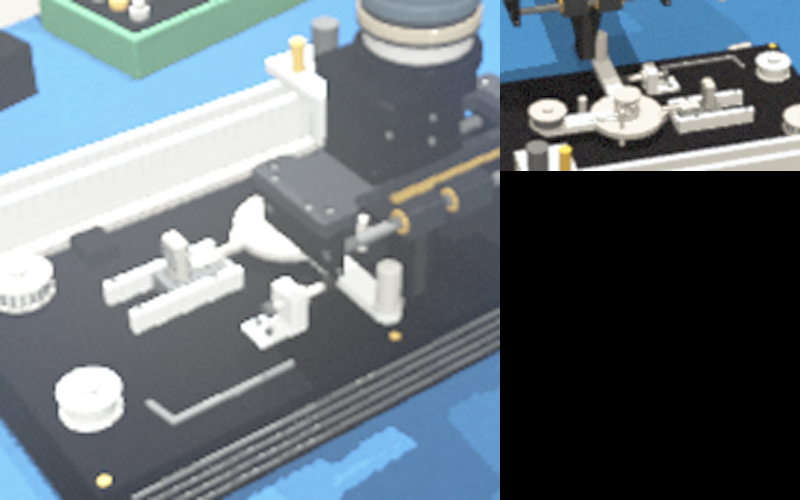

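The view shows the stud at (388,285) with the crank limb at the stop screw tip (325,288), and the tab still home at (175,250). Bystanders in view haven't moved. The stiffness past contact, about 2.3 N/mm at the stud, matches the 6 N/mm buffer through the lever ratio, with about 1.7 mm of its 3.5 mm used. Handing in.

```bash
python3 -c "
from rig import *
print(hand_in())"
```

```text
the job is handed in; nothing more can be done
None
```

The job is handed in: the pawl slider is fully home, and the crank is past its click and held on the stop at about 10.6 N, with the buffer pressed roughly 1.7 of its 3.5 mm; the tools and parts were left alone, though the arm's reported height ran about 39 mm low, so I set heights from the cameras.

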